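# Set up the jigger for bowls

## Robot

A 7-joint arm with a two-finger parallel gripper is mounted at the origin on the work surface. World frame = base frame: x ahead of the robot, y to its left, z up, the work surface at z = 0. Lengths are in mm, angles in rad, forces in N, time in s.
With the tool pointing down it reaches from about 425 to 875 mm from the base axis. Payload 4.7 kg.
Tool frame: the origin (TCP) lies on the centre line of the jaws, within the pads' length; the fingertips stand 19 mm ahead of it and the grasp point (between the pads) is the TCP (manip.tips_ahead is the distance from the TCP to the fingertips, in mm); z points along the fingers, y is the line along which they close (so a half turn about z gives the same grasp; the last joint's range is limited). The gripper opens to 85 mm and grips with 20 to 120 N. Pads are 22 mm wide; open, the fingers measure 114 mm over their backs; the gripper's body (76 mm by 85 mm) begins 54 mm behind the grasp point. The pads swing forward as they close: fully open they stand 13 mm farther back than shut.
Start: joints at [1.31, 0.321, -0.07, 1.45, 0.023, 1.371, -0.057], TCP at [176.36, -625.636, 250.349] pointing down, gripper open.
Joint ranges: [-2.86, 2.86], [-0.3, 2.09], [-1.38, 1.24], [0.06, 2.45], [-1.56, 4.7], [0.09, 2.05], [-2.69, 2.69]. Speed limits (rad/s): [2.57, 2.57, 3.14, 3.14, 3.14, 3.14, 3.14].

## Interface

Orientations are given as a unit quaternion [x, y, z, w].
In Python, from rig import manip gives the robot as it stands.
- The arm moves only by the tool move_arm, never from a script. Its argument "moves" is a list that holds one entry, the list of rows, each a list of 7 numbers: the opening, from 0 (shut) to 1 (fully open), then the shift along the tool's x, y, z in mm, then the turn, a rotation vector about the tool's x, y, z in rad. In form: [[[gripper, tx, ty, tz, ax, ay, az], ...]]. A call has 1 to 20 rows; each row shifts and turns the commanded pose from where the row before left it, along the tool's axes as they then stand; what a row does not reach is not made up. A row lasts 1/12 s, in which the tool goes at most 41.7 mm and 7.16 degrees, less where a joint would pass 70% of its speed; a pose out of reach is approached as far as the arm can. A call with a gripper value outside its range is refused whole. The fingers move at their own pace and stop on an object; "grip_force" is the grip in N (left out, the last holds). Time passes only in rows, so rows that do not move let the fingers close. It gives the time, the measured TCP pose, the force, the opening and the grip force at its end, in the units of the state.
- manip.read_state(): the state, without advancing time (a new reading comes with each control period).
- manip.grab_frame(name): name is "scene" or "top" or "wrist"; returns the picture (384x512x3 uint8, red, green, blue); there is no depth.
- manip.camera_params(name): a dict with "intrinsics" (3x3 intrinsics, pixels), "R" (3x3) and "t" (3): a world point X has camera coordinates R X + t; the wrist camera has in their place "hand_eye" (4x4, takes a point from camera to tool coordinates, whose origin is the TCP and whose axes are the flange's). Camera axes: x right, y down, z forward; pixel columns grow to the right and rows downward; lengths in mm; the calibration is good to about 2 mm. A picture is of the moment at which its call begins: read the wrist's pose just before it. camera_params takes no time and is no camera call.
- manip.job_done(): hands the job in; it is judged then, once.
The state is a dict: "clock": time; "joints": joint angles; "joint_velocities": joint speeds; "joint_efforts": joint torques, N m; "position": TCP position; "ee_rot": TCP orientation; "contact_force": force on the tool from outside, world axes, zero at the start; "moment": the same for the moment, N m; "gripper_width": finger opening in mm; "grip_force": force on a finger pad.
Only numpy, scipy, OpenCV 4.12 (cv2) and the standard library are available. Lean on these libraries where they do the work, as an engineer would, in place of code of your own. Each camera call takes 0.05 s, during which the arm holds its last target. There are 200 camera calls.

## Task

Set the jigger up for bowls: slide the bowl template (the one with the arched back) up out of the slotted rack and lower it fully home in the slot of the holder on the jigger's arm, curved edge away from the column, and let go of it. Then screw the knurled stop cap down until it bottoms out, back it off a quarter turn so that the arm keeps a little float, and finish still gripping the cap there so that it cannot creep. Leave the other two templates in the rack and everything else on the bench where it is.

Things in the scene. Friction and masses are not known exactly. Their poses are not given: they have to be found in the camera images.
- template_bowl: bowl template: steel blade 5 mm thick, 54 wide (y), 85 long, under a wooden back 10 thick, 84 wide. Unlike the others: arched back (40 tall mid, 18 at ends), quarter-round blade corner. Origin: middle of the joint of blade and back; z up, x across thickness; blade's straight edge at y +27, curved edge at y -27. Stands in the rack, y along rack y, shoulders (back's underside) on the rack's top. 0.1-0.21 kg
- bowl_edge (a point): point on the curved edge of the bowl template's blade, 27 mm to -y of and 20 mm below the template's origin
- slot (a point): middle of the holder's slot at its top face, 150 mm above the bench. Slot: through the 34 mm deep, 49 x 96 mm steel holder, 60 long (y), 9 wide (x); y points along the arm to the column. A seated template rests its shoulders on the holder's top, origin on this point, template y along slot y, so its curved edge is away from the column and its blade hangs in the mould
- jigger: bench jigger, fixed: green base 220 x 400 mm, round plaster mould 148 across on the wheel (top at 105), level arm 32 wide (top at 150) from the green column over the mould to a black ball. Origin: wheel axis at the bench; y along the arm to the column. Slot's middle at y -27, ball at y -115, stop cap's axis at y +110, column at y +215 (fork to 175 high). Heights above bench, mm
- stop_cap: stop cap: knurled steel, 44 mm across, 32 tall, already started on a fixed upright 14 mm threaded stud (top 207 above the bench) that comes up through the arm between holder and column. Origin: on its axis at its underside, 160 above the bench when bottomed on its boss (36 across, 10 tall, on the arm's top). Black line on top along its x. Drag about 0.06 N m; grip it from above
- stop_turn (a joint): turn of the stop cap, rad: 0 bottomed out (hard stop), growing as it is unscrewed (counter-clockwise seen from above); right-hand thread, 4 mm rise per turn. Starts 2.0 to 4.2 open, stays where it is left
- rack: slotted wooden rack, fixed, 200 (x) x 100 (y) mm, 95 tall; origin: middle of its underside. Three slots at x -60, 0, +60, each 60 long (y), 9 wide, hold the templates upright by their blades, one each in any order, their backs above the rack's top. The rack's y points roughly along the jigger's y (within 0.5 rad)
- template_mug: another template: square-cornered blade, square-ended back 40 mm tall; origin and axes as for the bowl template; stays in the rack
- template_saucer: another template: short blade, low square-ended back 27 mm tall; origin and axes as for the bowl template; stays in the rack
- tea_bowl: open glazed bowl, 104 mm across the rim, 70 mm tall; loose bystander, origin at its underside
- mug: brown mug, 80 mm across, 95 mm tall, with a handle; loose bystander, origin at its underside
- slip_jar: lidded white jar, 68 mm across, 85 mm tall; loose bystander, origin at its underside
- wrench: steel spanner lying flat; loose bystander, origin at its underside
- brush: brush lying flat; loose bystander, origin at its underside
- plaster_bat: plaster disc, 120 mm across, 16 mm thick, lying flat; loose bystander, origin at its underside
Not all that is in view belongs to the job. Leave any orange or turquoise look-alike of the template_bowl alone.

How it is judged (in metres and radians):
On the way, in this order (a step that is already met when the one before it is completed fails the run):
1. the bowl template is seated in the holder, right way round, and let go (x of template_bowl in the frame of slot between -0.004 and 0.004 m and y of template_bowl in the frame of slot between -0.005 and 0.005 m and z of template_bowl in the frame of slot between -0.004 and 0.004 m and angle between template_bowl's own z axis and vertical below 0.1 rad and y of bowl_edge in the frame of slot below -0.018 m and contact force between the fingers and template_bowl below 0.2 N), for 0.2 s.
2. the stop cap is bottomed out, with the template still seated (value of joint stop_turn below 0.1 rad and x of template_bowl in the frame of slot between -0.004 and 0.004 m and y of template_bowl in the frame of slot between -0.005 and 0.005 m and z of template_bowl in the frame of slot between -0.004 and 0.004 m and angle between template_bowl's own z axis and vertical below 0.1 rad and y of bowl_edge in the frame of slot below -0.018 m), for 0.2 s.
At the end, for the whole second after the job is handed in: Bowl template untouched and upright in the slot (within 4 mm across and in height, 5 mm along, 0.1 rad), curved edge away from the column; stop cap still, 1.57 rad (within 0.26) open from bottomed out, gripped by the fingers with more than 6 N (all of step 1 and value of joint stop_turn between 1.311 and 1.831 rad and velocity of joint stop_turn between -0.1 and 0.1 rad/s and contact force between the fingers and stop_cap above 6 N); the arm keeps its last pose, push and grip.
It fails at once if another template is pulled up or shifted in the rack (more than 15 mm) (distance of any of template_mug, template_saucer from where it was at the start of the episode above 0.015 m).
It fails at once if a bystander on the bench is shifted by more than 30 mm (distance of any of tea_bowl, mug, slip_jar, wrench, brush, plaster_bat from where it was at the start of the episode above 0.03 m).
It also fails if it takes over 58 s, if anything falls off the work surface, if the arm or the gripper's body presses on something with over 40 N, if the wrist force passes 120 N, or if a joint passes its speed limit or range.

## Working session

There is one attempt and no reset: what is moved stays moved. The work goes in short steps, Python scripts to look and compute and a tool call to move; the robot and the scene stay as the last step left them, time stands still between calls to the robot, and variables do not carry over. Pictures are saved under pics/ and viewed, at most 10 in all, crops included, and the job is handed in when it is done.

Besides the shell and the picture viewer there is one more tool, called after ">>>" by a JSON object that holds its "op" and its "data". move_arm: Moves the arm, as the interface text tells. Its arguments: {"type":"object","properties":{"moves":{"type":"array"},"grip_force":{"type":"number"}},"required":["moves"]}

```bash
ls; mkdir -p pics; python3 - <<'E'
from rig import manip
import cv2,json
s=manip.read_state();print(s)
for n in("scene","top"):
    cv2.imwrite(f"pics/{n}0.png",manip.grab_frame(n)[:,:,::-1])
    print(n,manip.camera_params(n))
print(manip.camera_params("wrist"))
E
```

```text
pics
{'clock': 0.0, 'joints': array([ 1.31007608,  0.32179155, -0.07006983,  1.45169875,  0.02261653,
        1.37079988, -0.05690385]), 'joint_velocities': array([ 0.00091625, -0.00092084, -0.0002175 , -0.00122662, -0.00178541,
       -0.00193767,  0.00109946]), 'joint_efforts': array([ 3.68247565e-04, -4.93575954e+01, -3.81790912e-01, -3.14329612e+01,
        1.31013556e-02,  1.15382180e-02,  1.17756957e-05]), 'position': array([ 176.19379886, -625.13155553,  249.23185814]), 'ee_rot': array([ 9.90572498e-01,  1.36986176e-01, -1.90677033e-04, -9.36252737e-04]), 'contact_force': array([-0.72988512,  1.39850053, -0.67807969]), 'moment': array([-0.02059443, -0.0387474 , -0.00765562]), 'grip_force': 0.0, 'gripper_width': 85.12590723505778}
scene {'intrinsics': array([[348.53726804,   0.        , 253.53239042],
       [  0.        , 348.53726804, 195.59796824],
       [  0.        ,   0.        ,   1.        ]]), 'R': array([[ 0.06036224,  0.99815986,  0.00576939],
       [ 0.54008849, -0.02779919, -0.84114899],
       [-0.83944078,  0.05388962, -0.54077268]]), 't': array([ -30.91292437,
[... 240 characters left out ...]
6683, -0.00667446],
       [-0.99731721,  0.00514269, -0.07302006],
       [ 0.07305196,  0.00631572, -0.99730814]]), 't': array([  -9.42249769,  547.66835273, 1392.32196711])}
{'intrinsics': array([[298.32843247,   0.        , 250.5446046 ],
       [  0.        , 298.32843247, 200.54620571],
       [  0.        ,   0.        ,   1.        ]]), 'hand_eye': array([[-9.70016877e-04, -9.56752775e-01, -2.90900648e-01,
         7.43426801e+01],
       [ 9.99999499e-01, -8.56143956e-04, -5.18727912e-04,
         9.86720905e-01],
       [ 2.47241538e-04, -2.90901005e-01,  9.56753126e-01,
        -1.23471505e+02],
       [ 0.00000000e+00,  0.00000000e+00,  0.00000000e+00,
         1.00000000e+00]])}
```

View pics/scene0.png

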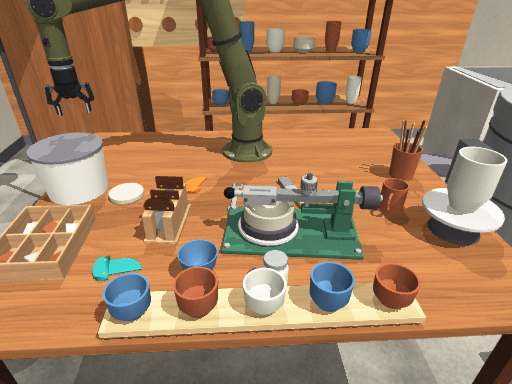

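View pics/top0.png

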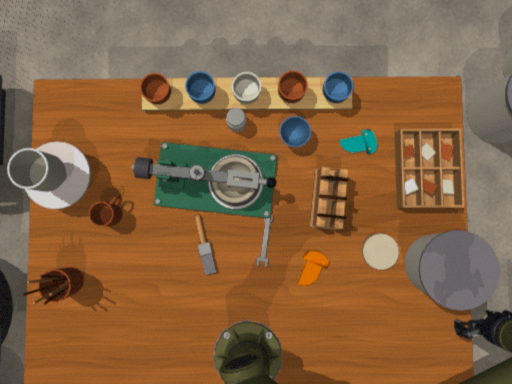

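The scene view shows the rack at about (165,212) and the jigger at about (290,225). In the top view the rack is at (332,200), with template backs at rows ~180, 198 and 216. The wheel is at (236,181), the ball at (271,182), the cap at (196,172) and the column at (143,168).

```bash
cat > h.py <<'E'
from rig import manip
import numpy as np, cv2
from scipy.spatial.transform import Rotation as Ro
def cam(n,st=None):
    p=manip.camera_params(n);K=p["intrinsics"]
    if n!="wrist": return K,p["R"],p["t"]
    st=st or manip.read_state()
    T=np.eye(4);T[:3,:3]=Ro.from_quat(st["ee_rot"]).as_matrix();T[:3,3]=st["position"]
    M=np.linalg.inv(T@p["hand_eye"]);return K,M[:3,:3],M[:3,3]
def bp(c,u,v,z):
    K,R,t=c;d=R.T@np.linalg.inv(K)@[u,v,1];o=-R.T@t
    return o+d*(z-o[2])/d[2]
def pj(c,X):
    K,R,t=c;q=(K@(R@np.atleast_2d(X).T+t[:,None])).T;return q[:,:2]/q[:,2:]
def totool(v,st=None):
    st=st or manip.read_state();return Ro.from_quat(st["ee_rot"]).inv().apply(v)
E
python3 - <<'E'
from h import *
c=cam("top");f=lambda n,u,v,z:print(n,bp(c,u,v,z).round(0))
for a in[("mug?",332,200,110),("ball",271,182,134),("cap",196,172,195),("col",143,168,150),("wheel",236,181,105),("slot",243,181,150),("t1",333,180,125),("t2",333,198,125),("t3",333,216,125),("rackTL",320,168,95),("rackTR",348,171,95),("rackBL",314,228,95),("rackBR",343,230,95),("bucket",458,270,200)]:f(*a)
s=manip.read_state();print(Ro.from_quat(s["ee_rot"]).as_matrix().round(3), totool([1,0,0]))
E
```

```text
mug? [ 511. -273.  110.]
ball [567. -79. 134.]
cap [592. 146. 195.]
col [611. 316. 150.]
wheel [574.  31. 105.]
slot [569.   7. 150.]
t1 [ 573. -274.  125.]
t2 [ 517. -273.  125.]
t3 [ 461. -272.  125.]
rackTL [ 615. -239.   95.]
rackTR [ 605. -329.   95.]
rackBL [ 423. -217.   95.]
rackBR [ 416. -309.   95.]
bucket [ 301. -617.  200.]
[[ 0.962  0.271 -0.001]
 [ 0.271 -0.962  0.002]
 [-0.    -0.002 -1.   ]] [ 9.62460132e-01  2.71422556e-01 -5.39862414e-04]
```

>>> {"op": "move_arm", "data": {"moves": [[[0.4,0,0,-35,0,0,0],[0.4,0,0,-35,0,0,0],[0.4,35,-20.5,0,0,0,0],[0.4,35,-20.5,0,0,0,0],[0.4,35,-20.5,0,0,0,0],[0.4,35,-20.5,0,0,0,0],[0.4,35,-20.5,0,0,0,0],[0.4,35,-20.5,0,0,0,0],[0.4,35,-20.5,0,0,0,0],[0.4,35,-20.5,0,0,0,0],[0.4,35,-20.5,0,0,0,0],[0.4,35,-20.5,0,0,0,0],[0.4,35,-20.5,0,0,0,0],[0.4,35,-20.5,0,0,0,0],[0.4,0,0,0,0,0,-0.12],[0.4,0,0,0,0,0,-0.12],[0.4,0,0,0,0,0,-0.12],[0.4,0,0,0,0,0,-0.12],[0.4,0,0,0,0,0,-0.12],[0.4,0,0,0,0,0,-0.12]]]}}

```text
clock: 1.77
position: [513.6, -274.8, 319.7]
ee_rot: [0.877, 0.48, -0.0, -0.0]
contact_force: [0.6, -0.5, 0.5]
gripper_width: 34.0
grip_force: 0.0
```

>>> {"op": "move_arm", "data": {"moves": [[[0.4,0,0,0,0,0,-0.12],[0.4,0,0,0,0,0,-0.12],[0.4,0,0,0,0,0,-0.12],[0.4,0,0,0,0,0,-0.11],[0.4,0,0,0,0,0,0],[0.4,0,0,0,0,0,0],[0.4,0,0,0,0,0,0]]]}}

```text
clock: 2.35
position: [513.7, -274.9, 320.1]
ee_rot: [0.745, 0.668, -0.0, -0.0]
contact_force: [-0.2, 0.6, -0.5]
gripper_width: 34.1
grip_force: 0.0
```

```bash
python3 - <<'E'
from h import *
s=manip.read_state();print(s["clock"],s["position"],s["gripper_width"],s["joints"].round(2))
print(Ro.from_quat(s["ee_rot"]).as_matrix().round(3))
im=manip.grab_frame("wrist")[:,:,::-1]
cv2.imwrite("pics/w1.png",im);np.save("w1.npy",np.r_[s["position"],s["ee_rot"]])
cv2.imwrite("pics/w1b.png",cv2.resize(im,(800,600),interpolation=cv2.INTER_CUBIC))
E
```

```text
2.35 [ 513.71323894 -274.8898334   320.06441545] 34.1483403557855 [ 0.88  0.19 -0.5   1.5   0.09  1.48  0.27]
[[ 0.109  0.994 -0.   ]
 [ 0.994 -0.109  0.   ]
 [ 0.    -0.    -1.   ]]
```

View pics/w1b.png

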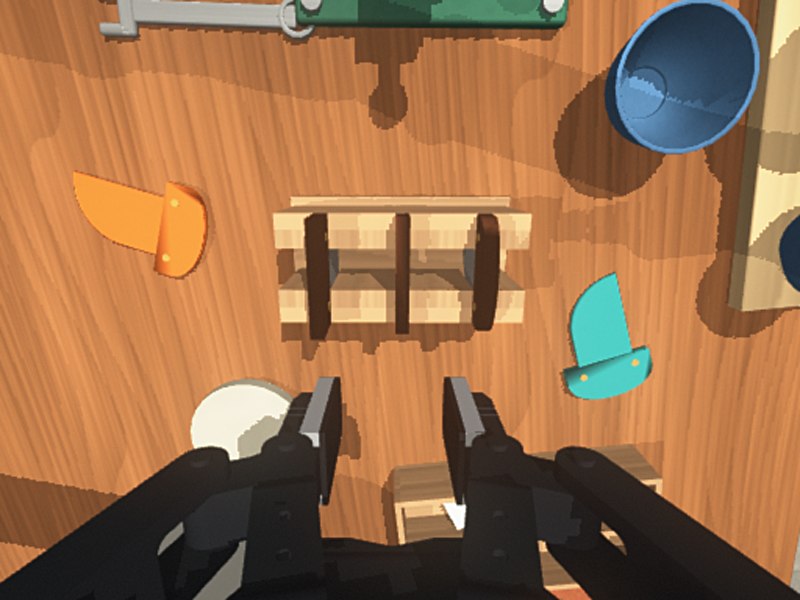

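The wrist view (800x600) shows three templates. The right-hand one at (487,270) has rounded ends and a tall middle, so it is the arched bowl template. The middle one at (402,272) is low and flat, and the left one at (317,275) is square-ended. The rack's top corners are near (274,213), (530,213), (280,322) and (524,322).

```bash
python3 - <<'E'
from h import *
a=np.load("w1.npy");st=dict(position=a[:3],ee_rot=a[3:]);c=cam("wrist",st)
k=.64
P=[bp(c,u*k,v*k,95) for u,v in[(274,213),(530,213),(280,322),(524,322)]]
for p in P:print(p.round(1))
m=np.mean(P,0);x=(P[1]-P[0]+P[3]-P[2]);th=np.arctan2(x[1],x[0]);print("centre",m.round(1),"yaw",th, np.linalg.norm(P[1]-P[0]),np.linalg.norm(P[2]-P[0]))
R=np.array([[np.cos(th),-np.sin(th)],[np.sin(th),np.cos(th)]])
T=np.r_[m[:2]+R@[60,0],95];print("templ",T)
im=cv2.imread("pics/w1.png")
def poly(L):
    Q=pj(c,[np.r_[T[:2]+R@[a,b],z] for a,b,z in L]);return Q
Q=poly([(s,y,z) for s in(-5,5) for y,z in((-42,95),(-42,113),(0,135),(42,113),(42,95))])
cr=cv2.resize(im[115:225,160:360],None,fx=4,fy=4,interpolation=cv2.INTER_CUBIC)
for i in (0,5):cv2.polylines(cr,[np.int32(((Q[i:i+5]-[160,115])*4))],True,(0,255,0),1)
cv2.imwrite("pics/w1c.png",cr)
E
```

```text
[ 433.3 -221.4   95. ]
[ 619.9 -241.9   95. ]
[ 422.6 -304.8   95. ]
[ 613.2 -325.7   95. ]
centre [ 522.2 -273.5   95. ] yaw -0.10965424657470248 187.76747059532119 84.05291818767641
templ [ 581.88237618 -280.02614468   95.        ]
```

View pics/w1c.png

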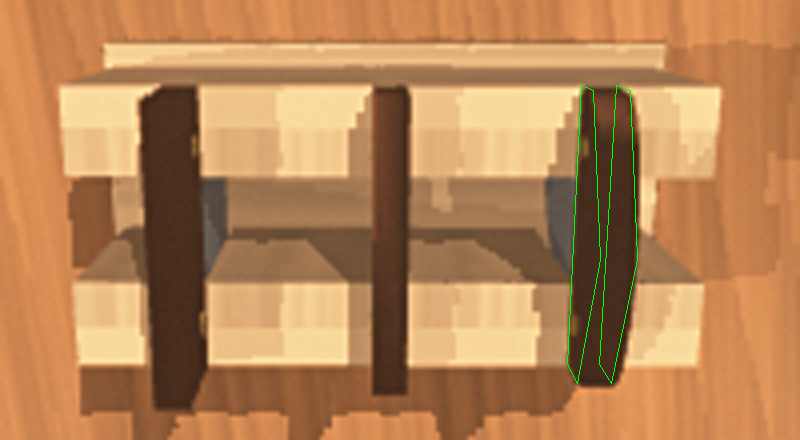

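The overlaid model outline fits the right-hand arched back within about 1 px, so the bowl template's origin is at about (582,-280,95) with yaw -0.11. Next I look at the jigger from close by, before grasping.

>>> {"op": "move_arm", "data": {"moves": [[[0.4,35.6,2.9,0,0,0,0],[0.4,35.6,2.9,0,0,0,0],[0.4,35.6,2.9,0,0,0,0],[0.4,35.6,2.9,0,0,0,0],[0.4,35.6,2.9,0,0,0,0],[0.4,35.6,2.9,0,0,0,0],[0.4,35.6,2.9,0,0,0,0],[0.4,35.6,2.9,0,0,0,0],[0.4,35.6,2.9,0,0,0,0],[0.4,0,0,0,0,0,0],[0.4,0,0,0,0,0,0],[0.4,0,0,0,0,0,0]]]}}

```text
clock: 3.4
position: [573.7, 40.4, 320.1]
ee_rot: [0.744, 0.668, -0.0, 0.0]
contact_force: [-0.1, -1.5, 0.2]
gripper_width: 34.2
grip_force: 0.0
```

```bash
python3 - <<'E'
from h import *
s=manip.read_state();print(s["clock"],s["position"],s["joints"].round(2))
im=manip.grab_frame("wrist")[:,:,::-1]
cv2.imwrite("pics/w2.png",im);np.save("w2.npy",np.r_[s["position"],s["ee_rot"]])
cv2.imwrite("pics/w2b.png",cv2.resize(im[:300,112:400],None,fx=2.0,fy=2.0,interpolation=cv2.INTER_CUBIC))
E
```

```text
3.4 [573.66683221  40.43875605 320.11172517] [ 0.51  0.2  -0.72  1.51  0.13  1.48 -0.32]
```

View pics/w2b.png

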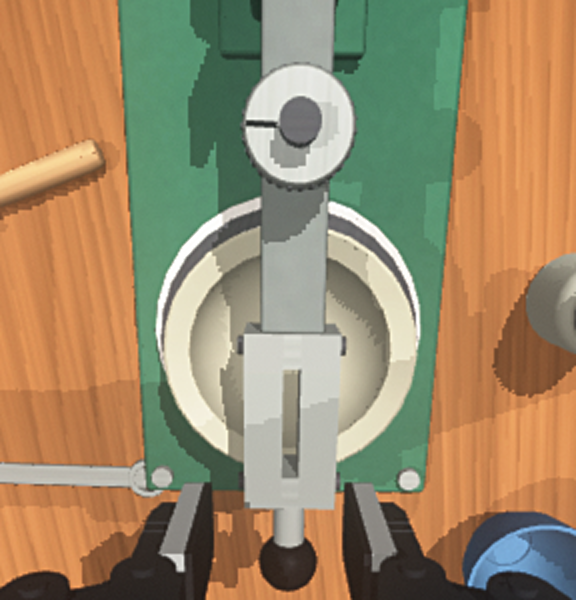

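The crop of the jigger shows the slot at x 282–300, y 369–477. The holder's top corners are near (245,333), (341,333), (243,508) and (335,508). The cap is at (300,123) with its line pointing left, and the ball is at (288,562).

```bash
python3 - <<'E'
from h import *
from scipy.optimize import least_squares
a=np.load("w2.npy");st=dict(position=a[:3],ee_rot=a[3:]);c=cam("wrist",st)
# jigger frame pts -> crop px
obs=[((0,3,150),(291,369)),((0,-57,150),(290,477)),((-24.5,-75,150),(243,508)),((24.5,-75,150),(335,508)),((0,110,194),(300,123)),((-4.5,3,150),(282,369)),((4.5,3,150),(300,369)),((-4.5,-57,150),(281.5,477)),((4.5,-57,150),(298,477)),((0,110,207),(300.5,120))]
L=np.array([o[0] for o in obs],float);U=np.array([o[1] for o in obs])/2+[112,0]
def W(p):
    q=L.copy();C,S=np.cos(p[2]),np.sin(p[2]);q[:,0]=p[0]+C*L[:,0]-S*L[:,1];q[:,1]=p[1]+S*L[:,0]+C*L[:,1];return q
r=least_squares(lambda p:(pj(c,W(p))-U).ravel(),[574,31,-.11],loss="soft_l1",x_scale=[1,1,.01])
print(r.x,(pj(c,W(r.x))-U).round(1).tolist())
p=r.x;print("slot",W(p)[:2].mean(0)); print("cap",W(p)[4])
for i in range(4):print(bp(c,*U[i],150).round(1))
print(bp(c,*U[4],194).round(1))
E
```

```text
[ 5.81121646e+02  3.78125580e+01 -1.19054549e-01] [[0.3, -0.2], [-0.2, 0.3], [0.5, -0.3], [-0.5, 0.2], [-0.3, 0.7], [0.3, -0.3], [0.2, -0.2], [-0.2, 0.2], [-0.0, 0.3], [0.0, -0.6]]
slot [577.91476159  11.00368093 150.        ]
cap [594.18673141 147.03390918 194.        ]
[581.2  40.6 150. ]
[574.6 -18.5 150. ]
[547.4 -34.  150. ]
[597.1 -39.4 150. ]
[594.5 147.5 194. ]
```

>>> {"op": "move_arm", "data": {"moves": [[[0.4,-35.3,4.8,0,0,0,0],[0.4,-35.3,4.8,0,0,0,0],[0.4,-35.3,4.8,0,0,0,0],[0.4,-35.3,4.8,0,0,0,0],[0.4,-35.3,4.8,0,0,0,0],[0.4,-35.3,4.8,0,0,0,0],[0.4,-35.3,4.8,0,0,0,0],[0.4,-35.3,4.8,0,0,0,0],[0.4,-35.3,4.8,0,0,0,0],[0.4,0,0,30,0,0,0],[0.4,0,0,30,0,0,0],[0.4,0,0,30,0,0,0],[0.4,0,0,20,0,0,0],[0.4,0,0,0,0,0,0],[0.4,0,0,0,0,0,0]]]}}

```text
clock: 4.7
position: [581.6, -281.2, 209.5]
ee_rot: [0.745, 0.668, -0.001, -0.001]
contact_force: [-0.1, 0.1, 1.0]
gripper_width: 33.8
grip_force: 0.0
```

```bash
python3 - <<'E'
from h import *
s=manip.read_state();print(s["clock"],s["position"],s["joints"].round(2))
c=cam("wrist",s)
im=np.ascontiguousarray(manip.grab_frame("wrist")[:,:,::-1])
th=-.1097;R=np.array([[np.cos(th),-np.sin(th)],[np.sin(th),np.cos(th)]]);T=np.array([581.9,-280])
Q=pj(c,[np.r_[T+R@[a,b],z] for a in(-5,5) for b,z in((-42,95),(-42,113),(0,135),(42,113),(42,95))])
im=cv2.resize(im[60:360,140:400],None,fx=2,fy=2,interpolation=cv2.INTER_CUBIC)
for i in(0,5):cv2.polylines(im,[np.int32((Q[i:i+5]-[140,60])*2)],True,(0,255,0),1)
cv2.imwrite("pics/w3.png",im)
E
```

```text
4.7 [ 581.56885675 -281.20112688  209.4523174 ] [ 0.82  0.38 -0.53  1.5   0.2   1.31  0.16]
```

View pics/w3.png

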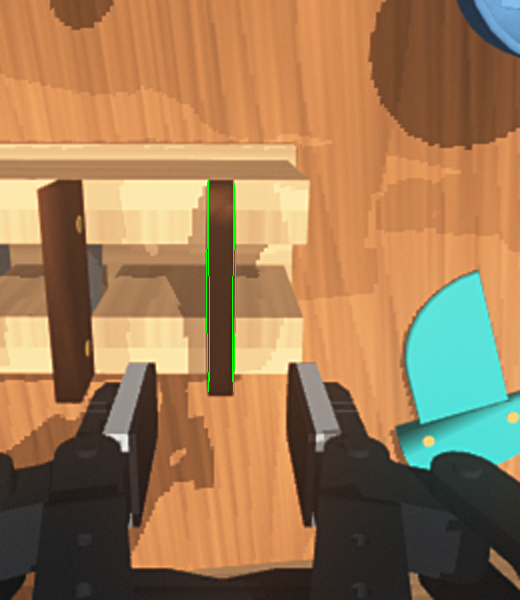

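The model outline coincides with the arched back at (220,290), and the fingers straddle it with clearance to the neighbour at (65,290). I descend and grip.

>>> {"op": "move_arm", "data": {"moves": [[[0.4,0,0,30,0,0,0],[0.4,0,0,28,0,0,0],[0.4,0,0,18,0,0,0],[0.4,0,0,9,0,0,0],[0.4,0,0,5,0,0,0],[0.4,0,0,0,0,0,0],[0.4,0,0,0,0,0,0],[0.0,0,0,0,0,0,0],[0.0,0,0,0,0,0,0],[0.0,0,0,0,0,0,0],[0.0,0,0,0,0,0,0],[0.0,0,0,0,0,0,0],[0.0,0,0,0,0,0,0]]], "grip_force": 40}}

```text
clock: 5.83
position: [583.2, -279.9, 121.9]
ee_rot: [0.744, 0.668, -0.0, 0.001]
contact_force: [-2.6, 0.2, 6.1]
gripper_width: 9.3
grip_force: 43.0
```

>>> {"op": "move_arm", "data": {"moves": [[[0.0,0,0,-4,0,0,0],[0.0,0,0,-8,0,0,0],[0.0,0,0,-12,0,0,0],[0.0,0,0,-16,0,0,0],[0.0,0,0,-20,0,0,0],[0.0,0,0,-20,0,0,0],[0.0,0,0,-20,0,0,0],[0.0,0,0,-20,0,0,0],[0.0,0,0,-20,0,0,0],[0.0,0,0,-16,0,0,0],[0.0,0,0,-10,0,0,0],[0.0,0,0,-4,0,0,0],[0.0,0,0,0,0,0,0],[0.0,0,0,0,0,0,0],[0.0,0,0,0,0,0,0]]]}}

```text
clock: 7.08
position: [582.5, -279.4, 288.9]
ee_rot: [0.744, 0.669, -0.0, -0.001]
contact_force: [0.3, 0.1, -2.6]
gripper_width: 9.5
grip_force: 42.1
```

```bash
python3 - <<'E'
from h import *
s=manip.read_state();print(s["clock"],s["position"],s["joints"].round(2),s["gripper_width"],Ro.from_quat(s["ee_rot"]).as_matrix().round(3).tolist())
im=np.ascontiguousarray(manip.grab_frame("wrist")[:,:,::-1])
c=cam("wrist",s)
# template in tool frame: origin offset d along tool x, h along z
Rt=Ro.from_quat(s["ee_rot"])
def mod(dx,h):return pj(c,[s["position"]+Rt.apply([y+dx,x,h-z]) for x in(-5,5) for y,z in((-42,0),(-42,18),(0,40),(42,18),(42,0))])
im=cv2.resize(im[60:384,140:400],None,fx=1.85,fy=1.85,interpolation=cv2.INTER_CUBIC)
for i in(0,5):cv2.polylines(im,[np.int32((mod(0,25)[i:i+5]-[140,60])*1.85)],True,(0,255,0),1)
cv2.imwrite("pics/w4.png",im)
E
```

```text
7.0833 [ 582.48210318 -279.41490987  288.89534392] [ 0.82  0.35 -0.54  1.39  0.18  1.46  0.18] 9.506074844912826 [[0.106, 0.994, -0.002], [0.994, -0.106, 0.001], [0.001, -0.002, -1.0]]
```

View pics/w4.png

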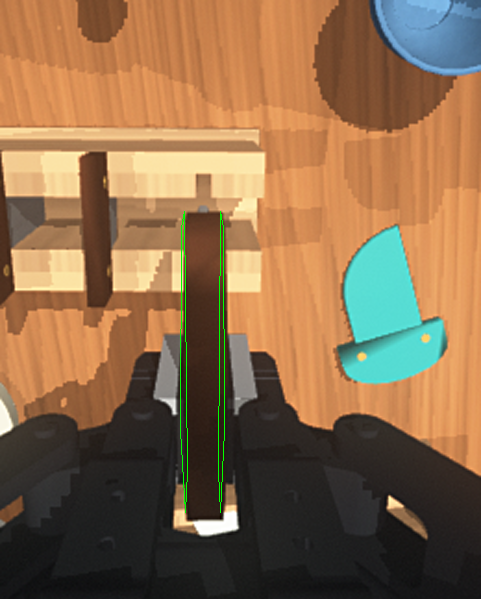

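The template is held upright and centred: its ends are at (203,212) and (205,519), within 1–2 mm of the model. I carry it over the slot.

>>> {"op": "move_arm", "data": {"moves": [[[0.0,16,-2,0,0,0,0],[0.0,32,-4,0,0,0,0],[0.0,32,-4,0,0,0,0],[0.0,32,-4,0,0,0,0],[0.0,32,-4,0,0,0,0],[0.0,32,-4,0,0,0,0],[0.0,32,-4,0,0,0,0],[0.0,32,-4,0,0,0,0],[0.0,32,-4,0,0,0,0],[0.0,16,-2,0,0,0,0],[0.0,0,0,10,0,0,0.012],[0.0,0,0,8,0,0,0],[0.0,0,0,0,0,0,0],[0.0,0,0,0,0,0,0],[0.0,0,0,0,0,0,0],[0.0,0,0,0,0,0,0]]]}}

```text
clock: 8.47
position: [577.9, 9.5, 272.4]
ee_rot: [0.748, 0.663, 0.0, 0.0]
contact_force: [-0.1, -0.1, -1.7]
gripper_width: 9.2
grip_force: 41.8
```

```bash
python3 - <<'E'
from h import *
P=[];
for i in range(3):
    s=manip.read_state();P.append(np.r_[s["position"],Ro.from_quat(s["ee_rot"]).as_matrix()[:2,0]]);im=np.ascontiguousarray(manip.grab_frame("wrist")[:,:,::-1])
P=np.array(P);print(s["clock"],P.round(3));s["position"]=P[:,:3].mean(0)
c=cam("wrist",s)
th=-.119;R=np.array([[np.cos(th),-np.sin(th)],[np.sin(th),np.cos(th)]]);S=np.array([577.9,11.])
Q=lambda L:pj(c,[np.r_[S+R@[a,b],150] for a,b in L])
H=Q([(-24.5,-48),(24.5,-48),(24.5,48),(-24.5,48)]);B=Q([(-4.5,-30),(4.5,-30),(4.5,30),(-4.5,30)])
k=2.2;o=[130,40]
im=cv2.resize(im[40:310,130:390],None,fx=k,fy=k,interpolation=cv2.INTER_CUBIC)
for q in(H,B):cv2.polylines(im,[np.int32((q-o)*k)],True,(0,255,0),1)
cv2.imwrite("pics/w5.png",im)
E
```

```text
8.5667 [[5.77913e+02 9.47600e+00 2.72391e+02 1.20000e-01 9.93000e-01]
 [5.77967e+02 9.72400e+00 2.72553e+02 1.19000e-01 9.93000e-01]
 [5.77955e+02 9.96800e+00 2.72593e+02 1.19000e-01 9.93000e-01]]
```

View pics/w5.png

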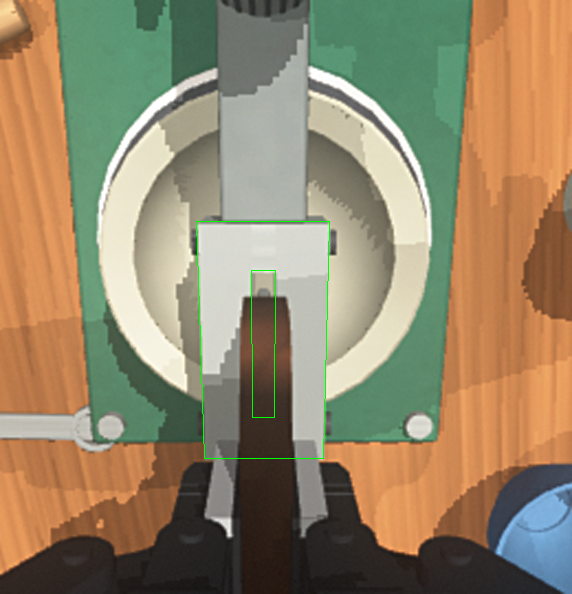

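>>> {"op": "move_arm", "data": {"moves": [[[0.0,0,0,6,0,0,0],[0.0,0,0,6,0,0,0],[0.0,0,0,5,0,0,0],[0.0,0,0,5,0,0,0],[0.0,0,0,5,0,0,0],[0.0,0,0,0,0,0,0]]]}}

```text
clock: 9.12
position: [577.0, 10.6, 243.7]
ee_rot: [0.748, 0.664, -0.001, -0.001]
contact_force: [-0.5, 0.3, -1.3]
gripper_width: 9.3
grip_force: 42.0
```

>>> {"op": "move_arm", "data": {"moves": [[[0.0,0,0,10,0,0,0],[0.0,0,0,10,0,0,0],[0.0,0,0,10,0,0,0],[0.0,0,0,10,0,0,0],[0.0,0,0,10,0,0,0],[0.0,0,0,5,0,0,0],[0.0,0,0,4,0,0,0],[0.0,0,0,0,0,0,0],[0.0,0,0,0,0,0,0]]]}}

```text
clock: 9.87
position: [577.8, 10.7, 186.3]
ee_rot: [0.748, 0.664, 0.0, 0.0]
contact_force: [-0.1, 0.2, -2.1]
gripper_width: 9.0
grip_force: 42.0
```

>>> {"op": "move_arm", "data": {"moves": [[[0.0,0,0,2,0,0,0],[0.0,0,0,2,0,0,0],[0.0,0,0,2,0,0,0],[0.0,0,0,0,0,0,0]]]}}

```text
clock: 10.2
position: [577.5, 10.6, 180.0]
ee_rot: [0.748, 0.664, -0.0, -0.0]
contact_force: [0.9, -0.7, -0.7]
gripper_width: 9.5
grip_force: 42.0
```

>>> {"op": "move_arm", "data": {"moves": [[[0.0,0,0,1.5,0,0,0],[0.0,0,0,1.5,0,0,0],[0.0,0,0,0,0,0,0]]]}}

```text
clock: 10.45
position: [577.6, 10.6, 177.0]
ee_rot: [0.748, 0.664, -0.0, -0.0]
contact_force: [-0.0, 0.6, -0.8]
gripper_width: 9.3
grip_force: 42.1
```

>>> {"op": "move_arm", "data": {"moves": [[[0.0,0,0,1.5,0,0,0],[0.0,0,0,0,0,0,0]]]}}

```text
clock: 10.62
position: [577.8, 10.7, 176.9]
ee_rot: [0.748, 0.664, -0.0, 0.0]
contact_force: [-3.0, -0.6, 3.5]
gripper_width: 9.5
grip_force: 42.9
```

>>> {"op": "move_arm", "data": {"moves": [[[0.0,0,0,1.5,0,0,0],[0.0,0,0,0,0,0,0]]]}}

```text
clock: 10.78
position: [577.7, 10.6, 176.8]
ee_rot: [0.748, 0.664, -0.0, 0.001]
contact_force: [-5.8, -1.1, 12.0]
gripper_width: 9.4
grip_force: 44.0
```

Seated: the TCP is at 176.8 and upward force appeared, with the same TCP-to-shoulder offset as in the rack. I release, rise, go above the cap, and pre-turn counter-clockwise.

>>> {"op": "move_arm", "data": {"moves": [[[0.4,0,0,-2,0,0,0],[0.4,0,0,0,0,0,0],[0.4,0,0,0,0,0,0],[0.4,0,0,0,0,0,0],[0.4,0,0,0,0,0,0],[0.4,0,0,0,0,0,0],[0.4,0,0,0,0,0,0],[0.4,0,0,-15,0,0,0],[0.4,0,0,-25,0,0,0],[0.4,0,0,-25,0,0,0],[0.4,0,0,-10,0,0,0],[0.8,34.4,0,0,0,0,0],[0.8,34.4,0,0,0,0,0],[0.8,34.4,0,0,0,0,0],[0.8,34.4,0,0,0,0,0],[0.8,0,0,0,0,0,0],[0.8,0,0,0,0,0,0]]]}}

```text
clock: 12.2
position: [593.1, 150.6, 250.7]
ee_rot: [0.746, 0.666, 0.0, -0.001]
contact_force: [0.4, 0.1, -1.0]
gripper_width: 68.5
grip_force: 0.0
```

```bash
python3 - <<'E'
from h import *
s=manip.read_state();print(s["clock"],s["position"],s["joints"].round(2),s["gripper_width"],Ro.from_quat(s["ee_rot"]).as_matrix().round(3).tolist())
a=manip.grab_frame("scene")[:,:,::-1];b=manip.grab_frame("wrist")[:,:,::-1]
a=cv2.resize(a[160:260,210:390],None,fx=3,fy=3,interpolation=cv2.INTER_CUBIC);b=cv2.resize(b[90:390,120:390],(270,300))
o=np.zeros((600,800,3),np.uint8);o[:300,:540]=a;o[300:,:270]=b
cv2.imwrite("pics/v6.png",o)
E
```

```text
12.2 [593.0514243  150.60565844 250.74192896] [ 0.32  0.33 -0.76  1.53  0.22  1.38 -0.57] 68.53356999205405 [[0.112, 0.994, -0.001], [0.994, -0.112, 0.001], [0.001, -0.001, -1.0]]
```

View pics/v6.png

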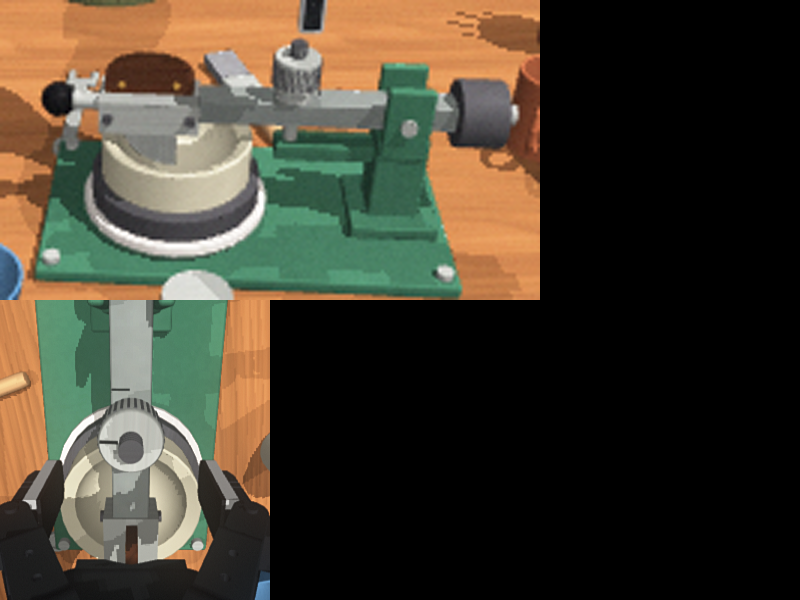

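The arched template sits flush in the holder in the scene crop at (150,75). In the wrist crop the cap's top is at (132,438), and the stud's top is at (131,447).

```bash
python3 - <<'E'
from h import *
s=manip.read_state();print(s["clock"],s["position"])
c=cam("wrist",s)
b=manip.grab_frame("wrist");X=[594.3,147.2]
print(pj(c,[X+[207],X+[195]]),bp(c,251,237,207),bp(c,252,228,195))
g=cv2.cvtColor(b,cv2.COLOR_RGB2GRAY)[195:275,205:300]
h=cv2.HoughCircles(cv2.resize(g,None,fx=4,fy=4,interpolation=cv2.INTER_CUBIC),cv2.HOUGH_GRADIENT,1,40,param1=80,param2=25,minRadius=30,maxRadius=160)
if h is not None:
  for q in h[0][:4]:print(q[:2]/4+[205,195],q[2]/4)
E
```

```text
12.3 [593.90615465 146.41999887 250.62823532]
[[250.32679925 234.75439191]
 [250.35384837 227.28588501]] [594.52985432 145.68287217 207.        ] [595.29589808 146.58182049 195.        ]
[250.875 223.875] 33.2
[249.875 234.625] 13.45
[239.375 227.125] 23.175
[234.125 238.625] 13.075
```

>>> {"op": "move_arm", "data": {"moves": [[[0.8,0.8,0.3,0,0,0,-0.06],[0.8,0,0,0,0,0,-0.12],[0.8,0,0,0,0,0,-0.12],[0.8,0,0,0,0,0,-0.12],[0.8,0,0,0,0,0,-0.12],[0.8,0,0,0,0,0,-0.12],[0.8,0,0,0,0,0,-0.12],[0.8,0,0,0,0,0,-0.12],[0.8,0,0,0,0,0,-0.12],[0.8,0,0,0,0,0,-0.12],[0.8,0,0,0,0,0,-0.12],[0.8,0,0,0,0,0,-0.12],[0.8,0,0,0,0,0,-0.12],[0.8,0,0,0,0,0,-0.12],[0.8,0,0,0,0,0,-0.12],[0.8,0,0,0,0,0,-0.12],[0.8,0,0,0,0,0,-0.12],[0.8,0,0,0,0,0,-0.12],[0.8,0,0,0,0,0,-0.12],[0.8,0,0,0,0,0,-0.12]]]}}

```text
clock: 14.02
position: [594.7, 145.6, 250.9]
ee_rot: [-0.321, 0.947, -0.001, -0.0]
contact_force: [0.2, -0.7, -0.3]
gripper_width: 68.4
grip_force: 0.0
```

>>> {"op": "move_arm", "data": {"moves": [[[0.8,0,0,15,0,0,-0.12],[0.8,0,0,10,0,0,-0.12],[0.8,0,0,0,0,0,-0.1],[0.8,0,0,0,0,0,0],[0.8,0,0,0,0,0,0],[0.8,0,0,0,0,0,0]]]}}

```text
clock: 14.52
position: [594.7, 147.0, 226.5]
ee_rot: [-0.474, 0.881, -0.0, 0.0]
contact_force: [-0.4, -0.3, 0.6]
gripper_width: 68.4
grip_force: 0.0
```

```bash
python3 - <<'E'
from h import *
s=manip.read_state();print(s["clock"],s["position"],s["joints"].round(2));print(totool([594.3-s["position"][0],147.2-s["position"][1],0],s))
E
```

```text
14.5167 [594.6904152  147.03988274 226.46410577] [ 0.62  0.54 -1.23  1.55  0.51  1.42  1.91]
[ 8.16049002e-02  4.14007422e-01 -2.51086620e-04]
```

>>> {"op": "move_arm", "data": {"moves": [[[0.8,0,0.4,15,0,0,0],[0.8,0,0,15,0,0,0],[0.8,0,0,8,0,0,0],[0.8,0,0,4,0,0,0],[0.8,0,0,0,0,0,0],[0.8,0,0,0,0,0,0],[0.3,0,0,0,0,0,0],[0.3,0,0,0,0,0,0],[0.3,0,0,0,0,0,0],[0.3,0,0,0,0,0,0],[0.3,0,0,0,0,0,0],[0.3,0,0,0,0,0,0],[0.3,0,0,0,0,0,0]]], "grip_force": 40}}

```text
clock: 15.6
position: [594.1, 148.7, 185.1]
ee_rot: [-0.476, 0.88, -0.0, 0.0]
contact_force: [-1.7, 0.4, 5.7]
gripper_width: 42.8
grip_force: 40.7
```

```bash
cat > m.py <<'E'
from h import *
s=manip.read_state();R=Ro.from_quat(s["ee_rot"]).as_matrix()
print(round(s["clock"],2),s["position"].round(1),"yaw",round(np.arctan2(R[1,0],R[0,0]),3),"F",s["contact_force"].round(1),"M",s["moment"].round(2),s["joints"].round(2),round(s["gripper_width"],1),round(s["grip_force"],1))
E
python3 m.py
```

```text
15.6 [594.1 148.7 185.1] yaw -2.15 F [-1.7  0.4  5.7] M [0.02 0.48 0.03] [ 0.6   0.57 -1.21  1.61  0.54  1.35  1.89] 42.8 40.7
```

>>> {"op": "move_arm", "data": {"moves": [[[0.3,0,0,0.08,0,0,0.12],[0.3,0,0,0.08,0,0,0.12],[0.3,0,0,0.08,0,0,0.12],[0.3,0,0,0.08,0,0,0.12],[0.3,0,0,0.08,0,0,0.12],[0.3,0,0,0.08,0,0,0.12],[0.3,0,0,0.08,0,0,0.12],[0.3,0,0,0.08,0,0,0.12],[0.3,0,0,0.08,0,0,0.12],[0.3,0,0,0.08,0,0,0.12],[0.3,0,0,0.08,0,0,0.12],[0.3,0,0,0.08,0,0,0.12],[0.3,0,0,0.08,0,0,0.12],[0.3,0,0,0.08,0,0,0.12]]]}}

```text
clock: 16.77
position: [594.3, 147.1, 184.0]
ee_rot: [0.341, 0.94, -0.001, 0.001]
contact_force: [-2.3, -2.6, 6.2]
gripper_width: 42.8
grip_force: 41.0
```

```bash
python3 m.py
```

```text
16.77 [594.3 147.1 184. ] yaw 2.446 F [-2.3 -2.6  6.2] M [-0.55  0.46  0.13] [ 0.4   0.41 -0.87  1.61  0.33  1.27  0.35] 42.8 41.0
```

>>> {"op": "move_arm", "data": {"moves": [[[0.3,0,0,0.08,0,0,0.1],[0.3,0,0,0.08,0,0,0.1],[0.3,0,0,0.08,0,0,0.1],[0.3,0,0,0.08,0,0,0.1]]]}}

```text
clock: 17.1
position: [594.0, 146.9, 183.8]
ee_rot: [0.52, 0.854, -0.001, 0.001]
contact_force: [-3.5, -4.0, 7.0]
gripper_width: 43.1
grip_force: 41.1
```

```bash
python3 m.py
```

```text
17.1 [594.  146.9 183.8] yaw 2.047 F [-3.5 -4.   7. ] M [-0.66  0.76  0.08] [ 0.35  0.39 -0.8   1.61  0.29  1.26 -0.02] 43.1 41.1
```

>>> {"op": "move_arm", "data": {"moves": [[[0.3,0,0,0.07,0,0,0.1],[0.3,0,0,0.07,0,0,0.1],[0.3,0,0,0.07,0,0,0.1],[0.3,0,0,0.07,0,0,0.1]]]}}

```text
clock: 17.43
position: [593.6, 146.8, 183.5]
ee_rot: [0.68, 0.734, -0.001, 0.001]
contact_force: [-4.7, -2.7, 8.3]
gripper_width: 42.8
grip_force: 41.1
```

```bash
python3 m.py
```

```text
17.43 [593.6 146.8 183.5] yaw 1.647 F [-4.7 -2.7  8.3] M [-0.67  0.96  0.05] [ 0.3   0.37 -0.73  1.62  0.26  1.26 -0.4 ] 42.8 41.1
```

>>> {"op": "move_arm", "data": {"moves": [[[0.3,0,0,0.07,0,0,0.1],[0.3,0,0,0.07,0,0,0.1],[0.3,0,0,0.07,0,0,0.1],[0.3,0,0,0.07,0,0,0.1]]]}}

```text
clock: 17.77
position: [593.2, 146.8, 183.3]
ee_rot: [0.812, 0.584, -0.002, 0.001]
contact_force: [-5.4, -3.1, 9.4]
gripper_width: 43.1
grip_force: 41.1
```

```bash
python3 m.py
```

```text
17.77 [593.2 146.8 183.3] yaw 1.247 F [-5.4 -3.1  9.4] M [-0.73  1.29  0.02] [ 0.25  0.35 -0.66  1.62  0.23  1.25 -0.78] 43.1 41.1
```

>>> {"op": "move_arm", "data": {"moves": [[[0.3,0,0,0.07,0,0,0.1],[0.3,0,0,0.07,0,0,0.1],[0.3,0,0,0.07,0,0,0.1]]]}}

```text
clock: 18.02
position: [593.5, 147.8, 183.1]
ee_rot: [0.889, 0.457, -0.001, 0.001]
contact_force: [-2.5, -1.1, 4.4]
gripper_width: 42.9
grip_force: 40.8
```

```bash
python3 m.py
```

```text
18.02 [593.5 147.8 183.1] yaw 0.95 F [-2.5 -1.1  4.4] M [0.23 0.17 1.13] [ 0.22  0.34 -0.62  1.62  0.21  1.25 -1.06] 42.9 40.8
```

>>> {"op": "move_arm", "data": {"moves": [[[0.3,0,0,0,0,0,0.05],[0.3,0,0,0,0,0,0],[0.3,0,0,0,0,0,0],[0.3,0,0,0,0,0,0],[0.3,0,0,0,0,0,0]]]}}

```text
clock: 18.43
position: [594.3, 148.9, 183.1]
ee_rot: [0.899, 0.437, 0.001, 0.0]
contact_force: [-1.0, 0.4, 6.4]
gripper_width: 43.3
grip_force: 41.0
```

```bash
python3 - <<'E'
exec(open("m.py").read())
a=manip.grab_frame("wrist")[:,:,::-1];cv2.imwrite("pics/bot.png",a)
E
```

```text
18.43 [594.3 148.9 183.1] yaw 0.905 F [-1.   0.4  6.4] M [0.07 0.19 0.32] [ 0.21  0.34 -0.61  1.62  0.2   1.24 -1.11] 43.3 41.0
```

Bottomed: the moment jumped to 1.1 N m, then the grip slipped slightly. I back off a quarter turn.

>>> {"op": "move_arm", "data": {"moves": [[[0.3,0,0,-0.05,0,0,-0.08],[0.3,0,0,-0.05,0,0,-0.08],[0.3,0,0,-0.05,0,0,-0.08],[0.3,0,0,-0.05,0,0,-0.08],[0.3,0,0,-0.05,0,0,-0.08],[0.3,0,0,-0.05,0,0,-0.08],[0.3,0,0,-0.05,0,0,-0.08],[0.3,0,0,-0.05,0,0,-0.08],[0.3,0,0,-0.05,0,0,-0.08],[0.3,0,0,-0.05,0,0,-0.08],[0.3,0,0,-0.05,0,0,-0.08],[0.3,0,0,-0.05,0,0,-0.08],[0.3,0,0,-0.05,0,0,-0.08],[0.3,0,0,-0.05,0,0,-0.08],[0.3,0,0,-0.05,0,0,-0.08],[0.3,0,0,-0.05,0,0,-0.08],[0.3,0,0,-0.05,0,0,-0.08],[0.3,0,0,-0.05,0,0,-0.08],[0.3,0,0,-0.05,0,0,-0.08],[0.3,0,0,-0.05,0,0,-0.06]]]}}

```text
clock: 20.15
position: [592.5, 148.7, 184.0]
ee_rot: [0.321, 0.947, -0.001, -0.001]
contact_force: [-6.8, -1.3, 9.7]
gripper_width: 43.1
grip_force: 41.5
```

>>> {"op": "move_arm", "data": {"moves": [[[0.3,0,0,0,0,0,0],[0.3,0,0,0,0,0,0],[0.3,0,0,0,0,0,0],[0.3,0,0,0,0,0,0]]]}}

```text
clock: 20.48
position: [592.5, 148.7, 184.0]
ee_rot: [0.323, 0.947, -0.001, -0.001]
contact_force: [-7.3, -1.6, 10.1]
gripper_width: 42.7
grip_force: 41.5
```

```bash
python3 - <<'E'
exec(open("m.py").read())
a=manip.grab_frame("wrist")[:,:,::-1];b=cv2.imread("pics/bot.png")
f=lambda i:cv2.resize(i[190:340,160:340],(390,325),interpolation=cv2.INTER_CUBIC)
cv2.imwrite("pics/cmp.png",np.hstack([f(b),f(a)]))
E
```

```text
20.48 [592.5 148.7 184. ] yaw 2.484 F [-7.3 -1.6 10.1] M [-0.02  1.48  0.02] [ 0.41  0.41 -0.88  1.61  0.32  1.28  0.39] 42.7 41.5
```

View pics/cmp.png

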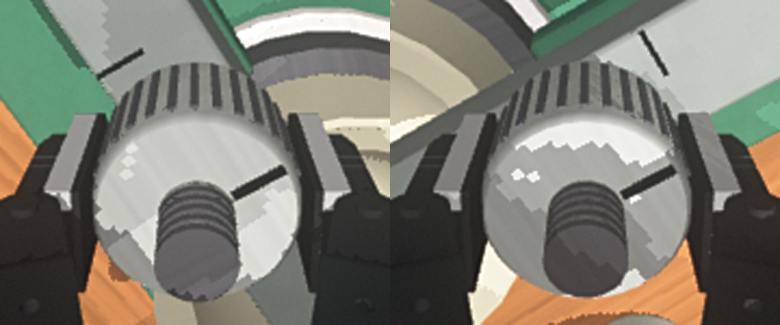

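The cap's line sits at the same place relative to the fingers before and after, at (262,180) in the left crop and (650,180) in the right. The cap therefore followed the measured 1.58 rad turn without slipping.

```bash
python3 -c "
from rig import manip
print(manip.job_done())"
```

```text
the job is handed in; nothing more can be done
None
```

I handed the job in at about 20.5 s with the bowl template seated in the holder and let go. The stop cap was bottomed out, then backed off 1.58 rad by measured wrist turn, and is still gripped at about 41 N; no verdict came back, and the template was last seen flush before the cap was turned.

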